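# True the specimen block with a square, then take one stroke

### The job

The specimen block in the trimmer's tilting clamp may be out of true: stand the loose aluminium square on the trimmer's steel stage and, still holding it, press its upright blade gently against the block for about a second, so that the blade lies flush on the block's face and the stock sits flat on the stage, without gaps. Then stand the square upright in the middle of the cork mat and let go. Last, turn the trimmer's handwheel by its handle through exactly one revolution, the handle setting off from the top towards the block end of the machine, and let go with the handle straight up again, block still true; do not turn the wheel before that, and leave the other things on the bench where they are.

Things in the scene. Friction and masses are not known exactly. Their poses are not given: they have to be found in the camera images.
- trimmer: White block trimmer, fixed, case 220 x 280 mm, 255 mm high. Origin on the bench, under the plane of the true block face; +y points into the machine (case: x -90 to +130, y 90 to 370 mm), +x runs along the block face. Its yaw varies. The handwheel is on the -x side of the case, the stage and block at its -y end
- stage: Flat steel stage of the trimmer, its top 50 mm above the bench; 80 mm wide (trimmer x -40 to +40) and 160 mm long (trimmer y -130 to +30). Origin and axes as the trimmer's
- corner (a point): Point on the stage top exactly below the true block face's plane and mid-width: when the block is true, the square's lower blade-side edge lies on this line (trimmer y = 0). Axes as the trimmer's
- block: White specimen block in the dark clamp, face 55 mm wide x 50 mm high, looking along -y of the trimmer; it spans 30 to 80 mm above the stage top. Origin on the clamp's pivot, 8 mm behind the face and at its mid-height; axes as the trimmer's when true
- clamp (a joint): Tilt of the clamp and block about a level axis (trimmer x) through the pivot, rad, range -0.25 to 0.25; 0 = face upright (true); positive = the top edge of the face leans out towards the trimmer's -y. Stiff friction of 0.08 N m (about 3 N at the edge of the face): it stays where it is pushed
- square: Aluminium square, an L standing on its stock: stock 110 long (x) x 24 wide (y) x 30 mm high; blade upright at the +x end, 12 mm thick, 24 wide, top 105 mm above the underside. Origin at the centre of the underside; working faces: the underside and the blade's outer face at x = +55 mm. About 0.35 kg. Grip the plain stock (x -55 to +43 mm) from above across its 24 mm width
- mat: Cork mat fixed on the bench, 150 x 120 mm, 4 mm thick (its top at 4 mm). Origin at the centre of its underside
- wheel (a joint): Turn of the handwheel, rad: 0 = handle at the top (start); grows as the handle goes from the top towards the trimmer's -y (block end), then bottom, then +y; 6.283 = one revolution, handle at the top again. Stops at -0.2 and 6.73. Friction 0.12 N m (2 N at the handle): it stays where it is left. The block goes down 22 mm and back up in a turn
- handle (a point): Grip point on the axis of the grey handle, 63 mm out from the wheel's face, at trimmer x = -198 mm. The handle is a free-spinning sleeve, 20 mm dia, 75 mm long, level along trimmer x, on the -x face of the black wheel (170 mm dia), 60 mm from the wheel's axis. That axis is level along trimmer x, 150 mm above the bench, at trimmer y = 220 mm
- dishes: Stack of three amber petri dishes, 76 mm dia, 45 mm high; a bystander. Origin at the centre of its underside
- jar: Clear specimen jar with yellow lid, 56 mm dia, 75 mm high; a bystander. Origin at the centre of its underside
- slidebox: Grey and white slide box, 72 x 52 mm, 42 mm high; a bystander. Origin at the centre of its underside
- washbottle: White wash bottle with orange cap and spout, 66 mm dia, 180 mm high; a bystander. Origin at the centre of its underside
- reagent: Amber reagent bottle with blue cap, 64 mm dia, 150 mm high; a bystander. Origin at the centre of its underside
- vee: Dark steel vee block, 70 x 45 mm, 40 mm high; a bystander. Origin at the centre of its underside

How it is judged:
By the outcome, as a careful person would: the job done as asked, in the order asked, and still so for the second after the job is handed in, with the robot touching nothing.
It also fails if it takes over 72 s, if anything falls off the work surface, if the arm or the gripper's body presses on something with over 40 N, if the wrist force passes 120 N, or if a joint passes its speed limit or range.

### The arm

A 6-joint arm with a two-finger parallel gripper is mounted at the origin on the work surface. World frame = base frame: x ahead of the robot, y to its left, z up, the work surface at z = 0. Lengths are in m, angles in rad, forces in N, time in s.
With the tool pointing down it reaches from about 0.425 to 0.925 m from the base axis. Payload 12.5 kg.
Tool frame: the origin (TCP) lies midway between the tips of the shut fingers; the grasp point (between the pads) lies 19 mm behind it; z points along the fingers, y is the line along which they close (so a half turn about z gives the same grasp; the last joint's range is limited). The gripper opens to 85 mm and grips with 20 to 120 N. Pads are 22 mm wide; open, the fingers measure 114 mm over their backs; the gripper's body (76 mm by 85 mm) begins 54 mm behind the grasp point. The pads swing forward as they close: fully open they stand 13 mm farther back than shut.
Start: joints at [1.19, 0.491, 1.559, -0, 1.092, -0.106], TCP at [0.17, 0.602, 0.231] pointing down, gripper open.
Joint ranges: [-3.1, 3.1], [-0.84, 2.19], [0.05, 2.79], [-1.13, 4.28], [0.06, 2.93], [-2.69, 2.69]. Speed limits (rad/s): [2.22, 2.22, 2.79, 3.14, 3.14, 3.14].

### API

Orientations are given as a rotation vector (axis times angle).
In Python, from rig import ctrl, camrig, sense gives the robot as it stands (ctrl), with the cameras (camrig) and the readings as plain functions.
- The arm moves only by the shell command python3 drive.py 'ROWS' [FORCE]. ROWS is a JSON list of rows, 1 to 8 of them, each written [[rx, ry, rz], [dx, dy, dz], opening]: a rotation vector rx, ry, rz in a scale on which 1.0 is 2 rad, then dx, dy, dz in shares of the most that a row can go, 1 being 62.5 mm, then the finger opening in m; each row shifts and turns the commanded pose from where the row before left it, along the tool's axes as they then stand; what a row does not reach is not made up. A row lasts 1/8 s, in which the tool goes at most 0.0625 m and 0.188 rad, less where a joint would pass 70% of its speed; a pose out of reach is approached as far as the arm can. The fingers move at their own pace and stop on an object; FORCE is the grip in N (left out, the last holds). Time passes only in rows, so rows that do not move let the fingers close. It prints the time, the measured TCP pose, the force, the opening and the grip force at its end. A shift or turn number past 1, either way, is cut back to 1. Input that does not fit is refused with a message, and nothing moves.
- sense(): the state, without advancing time (a new reading comes with each control period).
- camrig.snapshot(name): name is "scene" or "top"; returns the picture (400x640x3 uint8, red, green, blue); there is no depth.
- camrig.calibration(name): a dict with "fx", "fy", "cx", "cy" (pixels), "D" ([k1, k2, p1, p2, k3] as OpenCV has them; the pictures are not rectified), "rvec" (rotation vector, rad) and "tvec" (3), from world to camera coordinates, as OpenCV has them. Camera axes: x right, y down, z forward; pixel columns grow to the right and rows downward; lengths in m; the calibration is good to about 2 mm. A picture is of the moment at which its call begins. calibration takes no time and is no camera call.
- ctrl.close_job(): hands the job in; it is judged then, once.
The state is a dict: "clock": time; "joint_pos": joint angles; "qd": joint speeds; "joint_torque": joint torques, N m; "eef_pos": TCP position; "tool_rot": TCP orientation; "ft_force": force on the tool from outside, world axes, zero at the start; "wrist_torque": the same for the moment, N m; "grip_width": finger opening in m; "grip_force": force on a finger pad.
Only numpy, scipy, OpenCV 4.12 (cv2) and the standard library are available. Lean on these libraries where they do the work, as an engineer would, in place of code of your own. Each camera call takes 0.05 s, during which the arm holds its last target. There are 200 camera calls.

## Working session

There is one attempt and no reset: what is moved stays moved. The work goes in short steps, Python scripts to look and compute and a shell command to move; the robot and the scene stay as the last step left them, time stands still between calls to the robot, and variables do not carry over. Pictures are saved under pics/ and viewed, at most 10 in all, crops included, and the job is handed in when it is done.

```bash
ls; mkdir -p pics; python3 - <<'E'
from rig import ctrl, camrig, sense
import cv2
for n in("scene","top"):
    im=camrig.snapshot(n); cv2.imwrite(f"pics/{n}0.png",im[:,:,::-1]); print(n,camrig.calibration(n))
print(sense())
E
```

```text
drive.py
pics
rig.py
scene {'fx': 409.7883624427229, 'fy': 409.7883624427229, 'cx': 313.1877459637744, 'cy': 201.22848140091966, 'D': array([-0.0854206,  0.       ,  0.       ,  0.       ,  0.       ]), 'rvec': array([ 2.20795117,  1.4979553 , -0.39609207]), 'tvec': array([-0.19326926, -0.37263327,  1.65034406])}
top {'fx': 427.00003518000756, 'fy': 427.00003518000756, 'cx': 319.4663114634702, 'cy': 198.20190044884598, 'D': array([-0.0940694,  0.       ,  0.       ,  0.       ,  0.       ]), 'rvec': array([ 2.14510929, -2.17396793,  0.16640706]), 'tvec': array([-0.01987138,  0.5815478 ,  1.4208515 ])}
{'clock': 0.1, 'joint_pos': array([ 1.19041259e+00,  4.91492999e-01,  1.55940104e+00,  3.00903810e-05,
        1.09169974e+00, -1.05582961e-01]), 'qd': array([ 0.00042154, -0.00098443, -0.00094485, -0.00082146,  0.00182607,
        0.00030655]), 'joint_torque': array([ 3.11536089e-03, -6.19448233e+01, -2.62024748e+01, -1.03734626e-04,
        2.94777194e-03,  3.68469568e-05]), 'eef_pos': array([0.16948221, 0.60137022, 0.23078576]), 'tool_rot': array([-4.30284140e-01, -3.11171681e+00,  1.51615344e-03]), 'ft_force': array([1.08124793, 0.10579281, 0.25843764]), 'wrist_torque': array([ 0.01959391, -0.00093149, -0.02689554]), 'grip_force': 0.0, 'grip_width': 0.08524404881448941}
```

View pics/scene0.png

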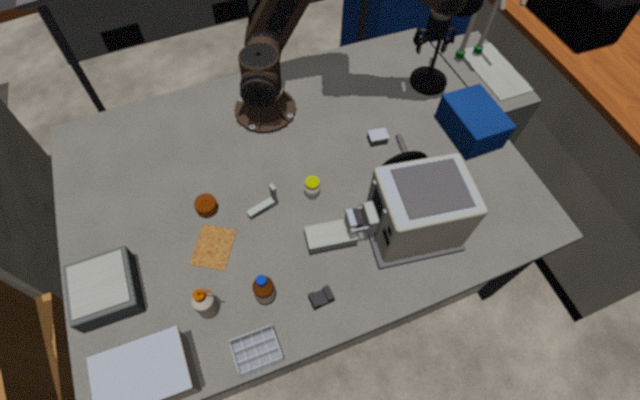

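View pics/top0.png

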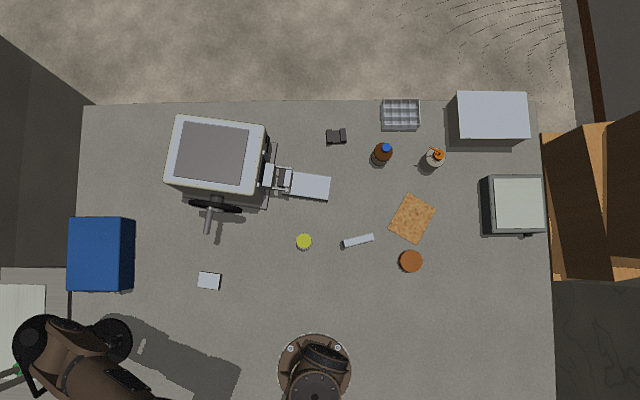

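The top view shows the trimmer at (165-270, 115-210) with its stage reaching (330, 188) and the wheel and handle near (210, 215). The square is near (358, 240) and the mat near (412, 218). I'll enlarge for measurement.

```bash
python3 - <<'E'
import cv2
t=cv2.imread("pics/top0.png"); s=cv2.imread("pics/scene0.png")
def crop(im,x,y,w,h,k): 
    c=cv2.resize(im[y:y+h,x:x+w],None,fx=k,fy=k,interpolation=cv2.INTER_CUBIC)
    for i in range(0,w,10): cv2.putText(c,str(x+i),(i*k,9),0,.32,(0,0,255),1); cv2.line(c,(i*k,10),(i*k,14),(0,0,255),1)
    for j in range(10,h,10): cv2.putText(c,str(y+j),(0,j*k+4),0,.32,(0,0,255),1); cv2.line(c,(22,j*k),(26,j*k),(0,0,255),1)
    return c
cv2.imwrite("pics/c1.png",crop(t,180,130,160,115,5))
cv2.imwrite("pics/c2.png",crop(t,335,185,110,80,7))
cv2.imwrite("pics/c3.png",crop(s,240,130,160,120,5))
E
```

```text
(no output)
```

View pics/c1.png

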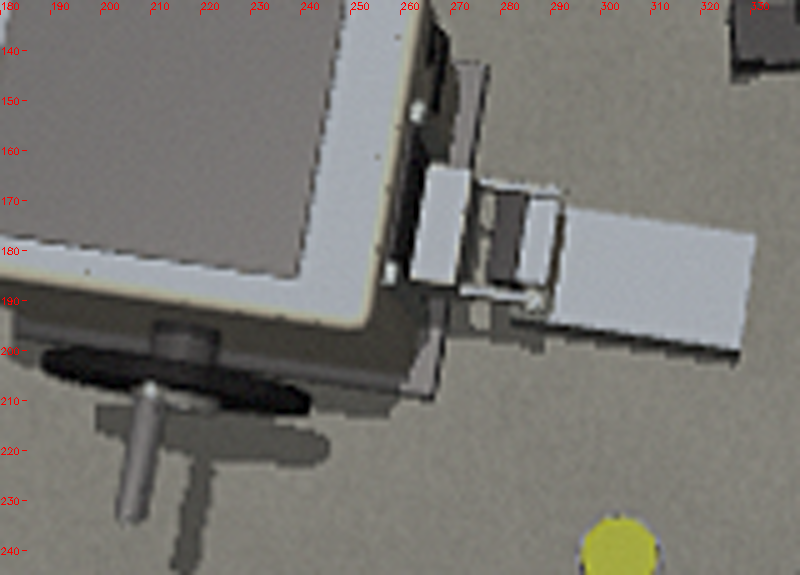

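View pics/c2.png

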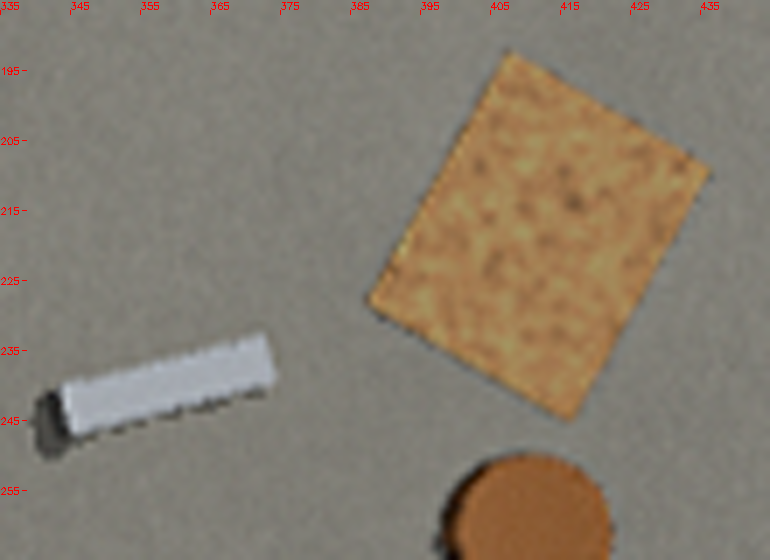

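View pics/c3.png

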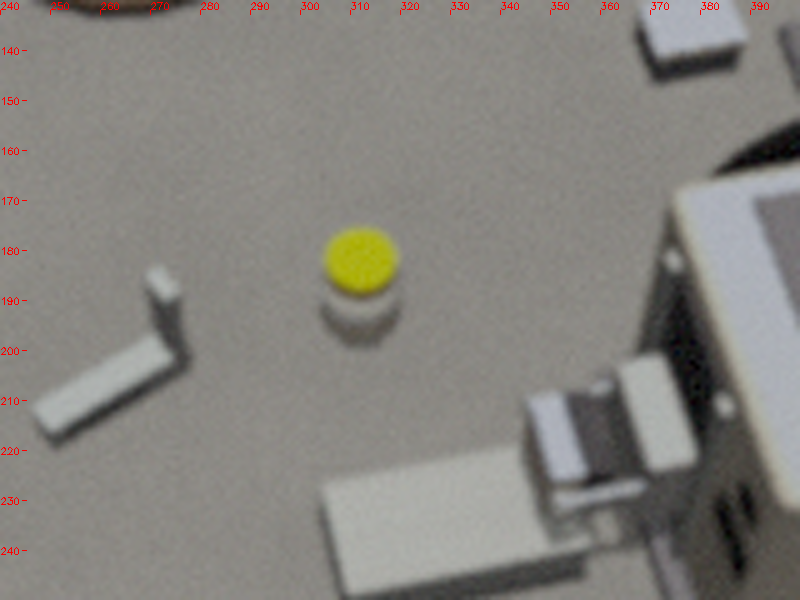

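The crops give the corners I need:
- **Top view, square:** the visible corners are the stock end at (372.6, 232.6) and (374.6, 239.6), and the blade top at (343.9, 240) and (346.4, 247.6). The blade is at the left end, facing the trimmer.
- **Top view, mat:** corners are (407.6, 192.1), (436.4, 209.3), (416.7, 245) and (387.9, 227.9).
- **Top view, stage:** end corners are (331, 177.2) and (328.2, 200).
- **Top view, block:** the top front edge runs from (291.6, 170) to (289.6, 187).
- **Top view, handle:** the tip is at (206, 234).
- **Scene view:** the stage corners are (304.4, 226.8) and (309.4, 249.2).

```bash
cat >h.py <<'E'
import numpy as np, cv2
from rig import ctrl, camrig, sense
from scipy.optimize import least_squares
from scipy.spatial.transform import Rotation as R
C={n:camrig.calibration(n) for n in("scene","top")}
def proj(n,P):
    c=C[n];K=np.array([[c["fx"],0,c["cx"]],[0,c["fy"],c["cy"]],[0,0,1.]])
    return cv2.projectPoints(np.asarray(P,float).reshape(-1,3),c["rvec"],c["tvec"],K,c["D"])[0].reshape(-1,2)
def place(p,L):
    L=np.asarray(L,float)/1000;c,s=np.cos(p[2]),np.sin(p[2])
    return np.c_[p[0]+c*L[:,0]-s*L[:,1],p[1]+s*L[:,0]+c*L[:,1],L[:,2]]
def fit(obs,p0):
    L=[o[1] for o in obs];U=np.array([o[2] for o in obs])
    f=lambda p:np.concatenate([proj(o[0],q)[0]-u for o,q,u in zip(obs,place(p,L),U)])
    r=least_squares(f,p0,loss="soft_l1");print(np.round(r.x,4),"deg",np.degrees(r.x[2]).round(2));print(f(r.x).reshape(-1,2).round(1).tolist());return r.x
E
python3 - <<'E'
from h import *
T,S="top","scene"
sq=fit([(T,(-55,-12,30),(372.6,232.6)),(T,(-55,12,30),(374.6,239.6)),(T,(55,-12,105),(343.9,240)),(T,(55,12,105),(346.4,247.6)),
 (S,(-55,12,30),(247.4,211.6)),(S,(-55,-12,30),(251,216.6)),(S,(55,12,105),(272.4,183.2)),(S,(55,-12,105),(275.8,188))],[.4,-.1,1.5])
mat=fit([(T,(75,60,4),(407.6,192.1)),(T,(75,-60,4),(436.4,209.3)),(T,(-75,-60,4),(416.7,245)),(T,(-75,60,4),(387.9,227.9))],[.5,-.3,-.5])
tr=[(T,(40,-130,50),(331,177.2)),(T,(-40,-130,50),(328.2,200)),(S,(-40,-130,50),(304.4,226.8)),(S,(40,-130,50),(309.4,249.2)),(T,(-210,220,210),(206,233.8))]
t=fit(tr,[.55,.1,0])
for d in(-.25,-.12,0,.12,.25):
    P=[]
    for x in(27.5,-27.5):
      for z in(25,-25): 
        y=-8;P.append((x,8+y*np.cos(d)-z*np.sin(d),105+z*np.cos(d)-8*0+y*np.sin(d)*1))
    print(d,proj(T,place(t,P)).round(1).tolist(),proj(S,place(t,P)).round(1).tolist())
print("handle",place(t,[(-198,220,210),(-210,220,210),(-135,220,210)]),proj(T,place(t,[(-210,220,210),(-135,220,210),(40,-40,50)])).round(1).tolist())
E
```

```text
[ 0.4386 -0.1568  1.8313] deg 104.92
[[-0.3, -0.8], [-0.3, -1.0], [-0.9, -0.3], [-1.3, -0.7], [-1.5, -0.5], [-1.3, -0.4], [-1.1, -0.6], [-0.4, -0.4]]
[ 0.5104 -0.3531 -0.5487] deg -31.44
[[0.1, -0.4], [0.6, -0.5], [0.0, 0.6], [-0.8, 0.3]]
[ 0.6327  0.0673 -0.1404] deg -8.05
[[-0.3, -0.6], [-0.4, -0.5], [-0.7, -0.7], [0.1, -1.0], [0.7, -0.3]]
-0.25 [[289.4, 170.3], [293.9, 173.7], [287.1, 187.0], [291.6, 189.8]] [[352.3, 223.9], [347.1, 231.8], [347.3, 208.5], [342.3, 216.8]]
-0.12 [[290.5, 170.5], [293.0, 173.7], [288.2, 187.1], [290.8, 189.8]] [[351.3, 224.2], [348.0, 231.8], [346.2, 208.8], [343.2, 216.8]]
0 [[291.4, 170.7], [292.1, 173.6], [289.1, 187.3], [289.9, 189.7]] [[350.3, 224.5], [348.9, 231.8], [345.3, 209.1], [344.1, 216.8]]
0.12 [[292.3, 170.8], [291.2, 173.6], [290.0, 187.5], [289.0, 189.6]] [[349.3, 224.9], [349.8, 231.7], [344.3, 209.5], [344.9, 216.7]]
0.25 [[293.3, 171.1], [290.3, 173.5], [291.0, 187.7], [288.0, 189.5]] [[348.3, 225.3], [350.8, 231.5], [343.4, 210.0], [345.9, 216.6]]
handle [[0.46745862 0.31289757 0.21      ]
 [0.45557678 0.31457741 0.21      ]
 [0.52983829 0.30407843 0.21      ]] [[206.7, 233.5], [210.6, 208.8], [304.6, 173.2]]
```

```bash
cat >>h.py <<'E'
def refine(segs,p0,imgs,w=3.0,it=4):
    "segs: (cam, A, B) edges in local mm; pulls pose onto nearest strongest gradients"
    p=np.array(p0,float);G={n:cv2.GaussianBlur(cv2.cvtColor(i,cv2.COLOR_RGB2GRAY).astype(np.float32),(0,0),.7) for n,i in imgs.items()}
    for k in range(it):
        pts=[];e=[]
        for n,A,B in segs:
            m=25;L=np.linspace(A,B,m+4)[2:-2];U=proj(n,place(p,L));d=U[-1]-U[0];d/=np.linalg.norm(d);nn=np.array([-d[1],d[0]])
            t=np.arange(-w,w+.01,.1);g=np.array([cv2.remap(G[n],(u[0]+t*nn[0]).astype(np.float32)[None],(u[1]+t*nn[1]).astype(np.float32)[None],cv2.INTER_LINEAR)[0] for u in U])
            D=np.abs(np.gradient(g,axis=1))**2;off=(D*t).sum(1)/D.sum(1)
            j=D.argmax(1)
            for i in range(m):
                s=slice(max(0,j[i]-8),j[i]+9);o=(D[i,s]*t[s]).sum()/D[i,s].sum();pts.append((n,L[i],nn,U[i]+o*nn))
        f=lambda q:np.array([(proj(n,place(q,[l]))[0]-u)@nn for n,l,nn,u in pts])
        r=least_squares(f,p,loss="soft_l1",f_scale=.3);p=r.x;w=max(1.5,w*.7)
    q=f(p).reshape(len(segs),-1);print(np.round(p,4),"deg",np.degrees(p[2]).round(2),"seg med",np.median(q,1).round(2),"rms",np.sqrt((q**2).mean(1)).round(2));return p
E
python3 - <<'E'
from h import *
T,S="top","scene"
im={T:cv2.imread("pics/top0.png")[:,:,::-1].copy(),S:cv2.imread("pics/scene0.png")[:,:,::-1].copy()}
a,b,c,d=(40,-130,50),(-40,-130,50),(-40,-35,50),(40,-20,50)
for cams in((T,),(S,),(T,S)):
    refine([(n,*e) for n in cams for e in((a,b),(b,c),(a,d))],[.6327,.0673,-.1404],im)
M=[(75,60,4),(75,-60,4),(-75,-60,4),(-75,60,4)]
for cams in((T,),(S,)): refine([(n,M[i],M[(i+1)%4]) for n in cams for i in range(4)],[.511,-.353,-.5487],im)
for cams in((T,),(S,)):
    refine([(n,*e) for n in cams for e in(((-55,-12,30),(-55,12,30)),((-55,-12,30),(35,-12,30)),((-55,12,30),(0,12,30)))],[.4386,-.1568,1.8313],im,2)
E
```

```text
[ 0.6354  0.0677 -0.1612] deg -9.24 seg med [ 0.02  0.07 -0.04] rms [0.19 0.15 0.15]
[ 0.6369  0.066  -0.1634] deg -9.36 seg med [-0.01  0.35 -0.25] rms [0.19 0.41 0.38]
[ 0.636   0.0668 -0.1631] deg -9.35 seg med [-0.24  0.23  0.11  0.25  0.04 -0.61] rms [0.28 0.26 0.17 0.26 0.25 0.59]
[ 0.5123 -0.3519 -0.5529] deg -31.68 seg med [-0.86 -0.85 -0.44 -0.5 ] rms [0.85 0.85 0.53 0.71]
[ 0.5135 -0.348  -0.5382] deg -30.84 seg med [-0.5  -0.39 -1.14 -0.12] rms [0.65 0.83 1.04 0.67]
[ 0.4382 -0.1561  1.8152] deg 104.0 seg med [ 0.01  0.08 -0.07] rms [0.16 0.24 0.2 ]
[ 0.4395 -0.1562  1.7808] deg 102.03 seg med [-0.01 -0.2   0.27] rms [0.18 0.39 0.34]
```

Careful with the scale: shifts go in shares of 62.5 mm and turns go in shares of 2 rad. That gives: -0.035 m is -0.56, 0.175 rad is 0.0875.

```bash
cat >>h.py <<'E'
TR=(.636,.067,np.radians(-9.3)); SQ=(.438,-.156,np.radians(104)); MAT=(.512,-.351,np.radians(-31.6))
def go(*tg):
    "deltas along tool axes from the current pose to successive world targets; yaw of tool x and tilt now"
    s=sense();M=R.from_rotvec(s["tool_rot"]).as_matrix();p=s["eef_pos"]
    print("t",round(s["clock"],2),"pos",p.round(4),"xyaw",np.degrees(np.arctan2(M[1,0],M[0,0])).round(2),"zax",M[:,2].round(4),"F",s["ft_force"].round(1),"tau",s["wrist_torque"].round(2),"w",round(s["grip_width"],4),"gf",round(s["grip_force"],1))
    for q in tg: print(" d",(M.T@(np.array(q)-p)).round(4)); p=np.array(q)
E
python3 drive.py '[[[0, 0, 0.0875], [0, 0, 0], 0.085], [[0, 0, 0.0875], [0, 0, -0.56], 0.085], [[0, 0, 0.0875], [0, 0, -0.56], 0.085], [[0, 0, 0.0875], [0, 0, 0], 0.085], [[0, 0, 0.0875], [0, 0, 0], 0.085], [[0, 0, 0.0875], [0, 0, 0], 0.085]]' 60
python3 - <<'E'
from h import *
g=place(SQ,[(-11,0,0)])[0]
go((.40,.30,.30),(g[0],g[1],.16),(g[0],g[1],.004)); print(g)
E
```

```text
clock: 0.85
eef_pos: [0.1695, 0.6014, 0.3011]
tool_rot: [1.939, 2.471, -0.001]
ft_force: [0.1, 0.5, -0.7]
grip_width: 0.0849
grip_force: 0.0
t 0.85 pos [0.1695 0.6014 0.3011] xyaw 103.76 zax [-2.e-04 -5.e-04 -1.e+00] F [ 0.1  0.5 -0.7] tau [-0.03  0.02  0.  ] w 0.0849 gf 0.0
 d [-0.3476  0.1522  0.0011]
 d [-0.4629 -0.0715  0.1402]
 d [1.00e-04 0.00e+00 1.56e-01]
[ 0.44066114 -0.16667325  0.        ]
```

Converted, -0.05 m is -0.8, 0.022 m is 0.352.

```bash
python3 drive.py '[[[0, 0, 0], [-0.8, 0.352, 0], 0.085], [[0, 0, 0], [-0.8, 0.352, 0], 0.085], [[0, 0, 0], [-0.8, 0.352, 0], 0.085], [[0, 0, 0], [-0.8, 0.352, 0], 0.085], [[0, 0, 0], [-0.8, 0.352, 0], 0.085], [[0, 0, 0], [-0.8, 0.352, 0], 0.085], [[0, 0, 0], [-0.8, 0.32, 0], 0.085]]'
python3 drive.py '[[[0, 0, 0], [-0.832, -0.128, 0.24], 0.085], [[0, 0, 0], [-0.832, -0.128, 0.24], 0.085], [[0, 0, 0], [-0.832, -0.128, 0.24], 0.085], [[0, 0, 0], [-0.832, -0.128, 0.24], 0.085], [[0, 0, 0], [-0.832, -0.128, 0.24], 0.085], [[0, 0, 0], [-0.832, -0.128, 0.24], 0.085], [[0, 0, 0], [-0.832, -0.128, 0.24], 0.085], [[0, 0, 0], [-0.832, -0.128, 0.24], 0.085]]'
python3 drive.py '[[[0, 0, 0], [-0.736, -0.128, 0.24], 0.085], [[0, 0, 0], [0, 0, 0], 0.085]]'
python3 - <<'E'
from h import *
g=place(SQ,[(-11,0,0)])[0]
go((g[0],g[1],.16),(g[0],g[1],.004))
E
```

```text
clock: 1.72
eef_pos: [0.403, 0.2976, 0.3012]
tool_rot: [-1.932, -2.477, 0.0]
ft_force: [0.7, 1.1, 0.6]
grip_width: 0.0852
grip_force: 0.0
clock: 2.72
eef_pos: [0.4413, -0.1217, 0.1807]
tool_rot: [-1.932, -2.477, -0.0]
ft_force: [1.0, 1.1, -0.1]
grip_width: 0.0852
grip_force: 0.0
clock: 2.98
eef_pos: [0.4446, -0.1688, 0.165]
tool_rot: [-1.935, -2.472, 0.0]
ft_force: [-0.9, -0.2, -1.2]
grip_width: 0.0848
grip_force: 0.0
t 2.98 pos [ 0.4446 -0.1688  0.165 ] xyaw 103.89 zax [-1.6e-03  8.0e-04 -1.0e+00] F [-0.9 -0.2 -1.2] tau [0.05 0.04 0.02] w 0.0848 gf 0.0
 d [ 0.003  -0.0033  0.005 ]
 d [-0.0002  0.0002  0.156 ]
```

Converted, 0.05 m is 0.8, -0.003 m is -0.048.

```bash
python3 drive.py '[[[0, 0, 0], [0.048, -0.048, 0.8], 0.085], [[0, 0, 0], [0, 0, 0.8], 0.085], [[0, 0, 0], [0, 0, 0.64], 0.085], [[0, 0, 0], [0, 0, 0.32], 0.085], [[0, 0, 0], [0, 0, 0], 0.085]]'
python3 - <<'E'
from h import *
go()
E
python3 drive.py '[[[0, 0, 0], [0, 0, 0], 0.02], [[0, 0, 0], [0, 0, 0], 0.02], [[0, 0, 0], [0, 0, 0], 0.02], [[0, 0, 0], [0, 0, 0], 0.02], [[0, 0, 0], [0, 0, 0], 0.02], [[0, 0, 0], [0, 0, 0], 0.02]]' 80
python3 - <<'E'
from h import *
go()
E
```

```text
clock: 3.6
eef_pos: [0.4408, -0.1633, 0.0054]
tool_rot: [-1.93, -2.476, 0.001]
ft_force: [-0.7, -0.6, 0.9]
grip_width: 0.0849
grip_force: 0.0
t 3.6 pos [ 0.4408 -0.1633  0.0054] xyaw 104.13 zax [-0.0024  0.0015 -1.    ] F [-0.7 -0.6  0.9] tau [-0.   -0.02  0.03] w 0.0849 gf 0.0
clock: 4.35
eef_pos: [0.4415, -0.1644, 0.0071]
tool_rot: [1.931, 2.477, 0.0]
ft_force: [-0.3, 1.5, 11.7]
grip_width: 0.0224
grip_force: 79.0
t 4.35 pos [ 0.4415 -0.1644  0.0071] xyaw 104.11 zax [ 1.e-03 -5.e-04 -1.e+00] F [-0.3  1.5 11.7] tau [0.22 0.22 0.07] w 0.0224 gf 79.0
```

Converted, -0.05 m is -0.8, -0.03 m is -0.48, 0.136 rad is 0.068.

```bash
python3 drive.py '[[[0, 0, 0], [0, 0, -0.48], 0.02], [[0, 0, 0], [0, 0, -0.8], 0.02], [[0, 0, 0], [0, 0, -0.8], 0.02], [[0, 0, 0.068], [0, 0, -0.32], 0.02], [[0, 0, 0.068], [0, 0, 0], 0.02], [[0, 0, 0.068], [0, 0, 0], 0.02], [[0, 0, 0], [0, 0, 0], 0.02]]'
python3 - <<'E'
from h import *
q=place(TR,[(0,-94,0)])[0]
go((q[0],q[1],.15),(q[0],q[1],.075))
E
```

```text
clock: 5.22
eef_pos: [0.441, -0.1642, 0.1563]
tool_rot: [-2.393, -2.035, 0.0]
ft_force: [0.1, 0.0, -3.3]
grip_width: 0.0224
grip_force: 79.6
t 5.22 pos [ 0.441  -0.1642  0.1563] xyaw 80.77 zax [-2.e-04  2.e-04 -1.e+00] F [ 0.1  0.  -3.3] tau [-0.08  0.05  0.03] w 0.0224 gf 79.6
 d [0.1655 0.1553 0.0063]
 d [-0.     0.     0.075]
```

Converted, 0.0335 m is 0.536, 0.033 m is 0.528.

```bash
python3 drive.py '[[[0, 0, 0], [0.528, 0.496, 0], 0.02], [[0, 0, 0], [0.528, 0.496, 0], 0.02], [[0, 0, 0], [0.528, 0.496, 0], 0.02], [[0, 0, 0], [0.528, 0.496, 0], 0.02], [[0, 0, 0], [0.536, 0.496, 0.096], 0.02], [[0, 0, 0], [0, 0, 0], 0.02]]'
python3 drive.py '[[[0, 0, 0], [0, 0, 0.64], 0.02], [[0, 0, 0], [0, 0, 0.48], 0.02], [[0, 0, 0], [0, 0, 0], 0.02], [[0, 0, 0], [0, 0, 0], 0.02]]'
python3 - <<'E'
from h import *
q=place(TR,[(0,-94,0)])[0]
go((q[0],q[1],.062))
for n in("top","scene"):
    im=camrig.snapshot(n); cv2.imwrite(f"pics/{n}1.png",im[:,:,::-1])
t=cv2.imread("pics/top1.png")[150:220,240:350];s=cv2.imread("pics/scene1.png")[160:265,280:400]
a=cv2.resize(t,None,fx=4.6,fy=4.6,interpolation=2);b=cv2.resize(s,None,fx=4.6,fy=4.6,interpolation=2)
h=max(len(a),len(b))
o=np.zeros((600,800,3),np.uint8);a=cv2.resize(t,(400,254),interpolation=2);b=cv2.resize(s,(400,350),interpolation=2);
o=np.hstack([cv2.copyMakeBorder(a,0,96,0,0,0),b]);cv2.imwrite("pics/d1.png",o)
E
```

```text
clock: 5.98
eef_pos: [0.6221, -0.024, 0.1491]
tool_rot: [-2.387, -2.041, 0.001]
ft_force: [-0.7, 0.1, -4.1]
grip_width: 0.0224
grip_force: 79.8
clock: 6.48
eef_pos: [0.6212, -0.0264, 0.0814]
tool_rot: [2.393, 2.035, 0.001]
ft_force: [0.1, -0.1, -2.8]
grip_width: 0.0225
grip_force: 79.6
t 6.47 pos [ 0.6212 -0.0264  0.0814] xyaw 80.76 zax [ 9.e-04 -1.e-04 -1.e+00] F [ 0.1 -0.1 -2.8] tau [-0.08 -0.04 -0.02] w 0.0225 gf 79.6
 d [ 0.0005 -0.0005  0.0194]
```

View pics/d1.png

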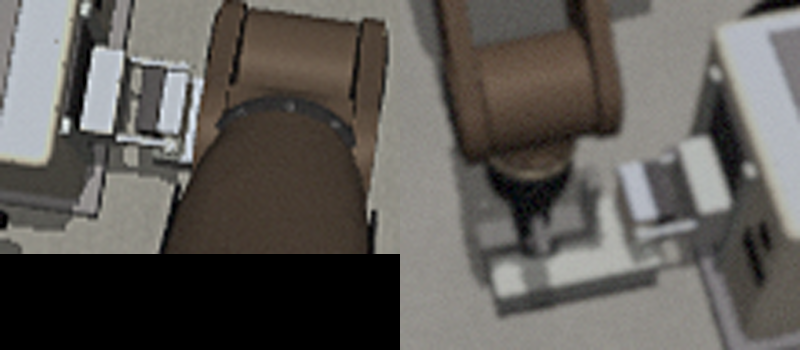

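The gripper holds the square over the stage and the blade is hidden by the arm, with nothing touching. I'll lower it until I feel contact.

Converted, 0.01 m is 0.16.

```bash
python3 drive.py '[[[0, 0, 0], [0, 0, 0.16], 0.02], [[0, 0, 0], [0, 0, 0.16], 0.02], [[0, 0, 0], [0, 0, 0], 0.02], [[0, 0, 0], [0, 0, 0], 0.02]]' 100
python3 drive.py '[[[0, 0, 0], [0, 0, 0.032], 0.02], [[0, 0, 0], [0, 0, 0], 0.02], [[0, 0, 0], [0, 0, 0], 0.02]]'
python3 drive.py '[[[0, 0, 0], [0, 0, 0.032], 0.02], [[0, 0, 0], [0, 0, 0], 0.02], [[0, 0, 0], [0, 0, 0], 0.02]]'
python3 - <<'E'
from h import *
go()
E
```

```text
clock: 7.08
eef_pos: [0.621, -0.026, 0.0602]
tool_rot: [-2.394, -2.034, 0.0]
ft_force: [-1.0, 0.3, -3.6]
grip_width: 0.022
grip_force: 98.1
clock: 7.45
eef_pos: [0.621, -0.026, 0.0584]
tool_rot: [2.394, 2.034, 0.0]
ft_force: [-0.1, -0.8, -3.2]
grip_width: 0.0221
grip_force: 98.1
clock: 7.82
eef_pos: [0.6211, -0.026, 0.0572]
tool_rot: [2.393, 2.034, 0.001]
ft_force: [-2.8, 0.3, 7.1]
grip_width: 0.0224
grip_force: 99.4
t 7.83 pos [ 0.6211 -0.026   0.0572] xyaw 80.72 zax [ 9.e-04 -1.e-04 -1.e+00] F [-2.8  0.3  7.1] tau [-0.01  0.6   0.  ] w 0.0224 gf 99.4
```

Converted, 0.008 m is 0.128, -0.003 m is -0.048.

```bash
python3 drive.py '[[[0, 0, 0], [0, 0, -0.048], 0.02], [[0, 0, 0], [0.128, 0, 0], 0.02], [[0, 0, 0], [0.128, 0, 0], 0.02], [[0, 0, 0], [0.048, 0, 0], 0.02], [[0, 0, 0], [0, 0, 0], 0.02]]'
python3 drive.py '[[[0, 0, 0], [0, 0, 0.024], 0.02], [[0, 0, 0], [0, 0, 0.024], 0.02], [[0, 0, 0], [0, 0, 0], 0.02], [[0, 0, 0], [0, 0, 0], 0.02]]'
python3 drive.py '[[[0, 0, 0], [0.032, 0, 0], 0.02], [[0, 0, 0], [0, 0, 0], 0.02], [[0, 0, 0], [0, 0, 0], 0.02]]'
python3 - <<'E'
from h import *
go()
E
```

```text
clock: 8.45
eef_pos: [0.624, -0.0068, 0.0591]
tool_rot: [-2.393, -2.035, 0.0]
ft_force: [-0.7, -0.5, -3.6]
grip_width: 0.0221
grip_force: 98.1
clock: 8.95
eef_pos: [0.624, -0.0074, 0.0572]
tool_rot: [2.394, 2.034, 0.001]
ft_force: [-4.1, 0.9, 7.6]
grip_width: 0.0219
grip_force: 99.7
clock: 9.32
eef_pos: [0.6247, -0.0059, 0.0573]
tool_rot: [2.393, 2.033, 0.001]
ft_force: [-1.7, -3.8, 5.4]
grip_width: 0.0221
grip_force: 99.3
t 9.32 pos [ 0.6247 -0.0059  0.0573] xyaw 80.71 zax [ 1.3e-03 -5.0e-04 -1.0e+00] F [-1.7 -3.8  5.4] tau [-0.38  0.5   0.11] w 0.0221 gf 99.3
```

Converted, 0.002 m is 0.032.

```bash
for i in 1 2 3; do python3 drive.py '[[[0, 0, 0], [0.032, 0, 0], 0.02], [[0, 0, 0], [0, 0, 0], 0.02]]' | grep -E "pos|ft"; done; python3 - <<'E'
from h import *
go()
E
```

```text
eef_pos: [0.6252, -0.0041, 0.0573]
ft_force: [-1.1, -4.6, 5.3]
eef_pos: [0.6256, -0.0021, 0.0573]
ft_force: [-0.7, -4.4, 5.4]
eef_pos: [0.626, -0.0002, 0.0573]
ft_force: [-1.1, -4.1, 4.9]
t 10.07 pos [ 6.26e-01 -2.00e-04  5.73e-02] xyaw 80.7 zax [ 2.1e-03 -8.0e-04 -1.0e+00] F [-1.1 -4.1  4.9] tau [-0.57  0.17  0.05] w 0.0224 gf 99.3
```

```bash
for i in 1 2 3; do python3 drive.py '[[[0, 0, 0], [0.016, 0, 0], 0.02], [[0, 0, 0], [0, 0, 0], 0.02]]' | grep -E "pos|ft"; done; python3 - <<'E'
from h import *
go()
E
```

```text
eef_pos: [0.6262, 0.0007, 0.0573]
ft_force: [-0.4, -4.6, 4.5]
eef_pos: [0.6263, 0.0017, 0.0572]
ft_force: [-1.5, -5.5, 6.3]
eef_pos: [0.6265, 0.0026, 0.0573]
ft_force: [-1.0, -5.3, 5.1]
t 10.82 pos [0.6265 0.0026 0.0573] xyaw 80.7 zax [ 2.e-03 -9.e-04 -1.e+00] F [-1.  -5.3  5.1] tau [-0.8   0.17  0.03] w 0.0223 gf 99.3
```

Converted, 0.001 m is 0.016.

```bash
for i in 1 2 3; do python3 drive.py '[[[0, 0, 0], [0.016, 0, 0], 0.02], [[0, 0, 0], [0, 0, 0], 0.02]]' | grep -E "pos|ft"; done; python3 - <<'E'
from h import *
go()
E
```

```text
eef_pos: [0.6265, 0.0031, 0.0573]
ft_force: [-2.6, -8.2, 5.7]
eef_pos: [0.6266, 0.0036, 0.0573]
ft_force: [-2.6, -12.3, 5.5]
eef_pos: [0.6266, 0.0037, 0.0573]
ft_force: [-2.9, -18.6, 7.4]
t 11.57 pos [0.6266 0.0037 0.0573] xyaw 80.71 zax [ 0.0012 -0.0028 -1.    ] F [ -2.9 -18.6   7.4] tau [-2.88  0.57  0.12] w 0.022 gf 99.4
```

Converted, -0.0005 m is -0.008, 0.002 rad is 0.001.

```bash
python3 drive.py '[[[0, 0.001, 0], [-0.008, 0, 0], 0.02], [[0, 0, 0], [0, 0, 0], 0.02], [[0, 0, 0], [0, 0, 0], 0.02]]'|grep -E "pos|ft";python3 - <<'E'
from h import *
go()
E
python3 drive.py '[[[0, 0, 0], [0, 0, 0], 0.02], [[0, 0, 0], [0, 0, 0], 0.02], [[0, 0, 0], [0, 0, 0], 0.02], [[0, 0, 0], [0, 0, 0], 0.02], [[0, 0, 0], [0, 0, 0], 0.02], [[0, 0, 0], [0, 0, 0], 0.02], [[0, 0, 0], [0, 0, 0], 0.02]]'
python3 - <<'E'
from h import *
go()
for n in("top","scene"):
    im=camrig.snapshot(n); cv2.imwrite(f"pics/{n}2.png",im[:,:,::-1])
E
```

```text
eef_pos: [0.6266, 0.0038, 0.0573]
ft_force: [-2.4, -15.1, 6.0]
t 11.95 pos [0.6266 0.0038 0.0573] xyaw 80.7 zax [ 1.7e-03 -3.0e-04 -1.0e+00] F [ -2.4 -15.1   6. ] tau [-2.37  0.52  0.05] w 0.0215 gf 99.4
clock: 12.82
eef_pos: [0.6266, 0.0037, 0.0572]
tool_rot: [2.393, 2.033, 0.002]
ft_force: [-2.4, -15.6, 5.8]
grip_width: 0.0224
grip_force: 99.4
t 12.82 pos [0.6266 0.0037 0.0572] xyaw 80.7 zax [ 1.8e-03 -3.0e-04 -1.0e+00] F [ -2.4 -15.6   5.8] tau [-2.4   0.49  0.03] w 0.0224 gf 99.4
```

Converted, 0.0015 m is 0.024, -0.0003 m is -0.0048.

```bash
python3 drive.py '[[[0, 0, 0], [-0.0048, 0, 0.024], 0.02], [[0, 0, 0], [0, 0, 0], 0.02], [[0, 0, 0], [0, 0, 0], 0.02], [[0, 0, 0], [0, 0, 0], 0.02]]'|grep -E "pos|ft";python3 - <<'E'
from h import *
go()
E
python3 drive.py '[[[0, 0, 0], [0, 0, 0], 0.02], [[0, 0, 0], [0, 0, 0], 0.02], [[0, 0, 0], [0, 0, 0], 0.02], [[0, 0, 0], [0, 0, 0], 0.02], [[0, 0, 0], [0, 0, 0], 0.02], [[0, 0, 0], [0, 0, 0], 0.02], [[0, 0, 0], [0, 0, 0], 0.02], [[0, 0, 0], [0, 0, 0], 0.02]]'
python3 - <<'E'
from h import *
go()
E
```

```text
eef_pos: [0.6267, 0.0037, 0.0572]
ft_force: [-7.0, -13.1, 21.0]
t 13.43 pos [0.6267 0.0037 0.0572] xyaw 80.71 zax [ 2.7e-03 -1.0e-04 -1.0e+00] F [ -7.  -13.1  21. ] tau [-2.04  1.43  0.04] w 0.0222 gf 101.4
clock: 14.42
eef_pos: [0.6267, 0.0037, 0.0572]
tool_rot: [2.393, 2.033, 0.003]
ft_force: [-7.5, -12.6, 20.2]
grip_width: 0.0221
grip_force: 101.4
t 14.43 pos [0.6267 0.0037 0.0572] xyaw 80.71 zax [ 2.6e-03 -1.0e-04 -1.0e+00] F [ -7.5 -12.6  20.2] tau [-2.05  1.36  0.03] w 0.0221 gf 101.4
```

Converted, -0.04 m is -0.64, -0.03 m is -0.48.

```bash
python3 drive.py '[[[0, 0, 0], [0, 0, -0.032], 0.02], [[0, 0, 0], [-0.048, 0, 0], 0.02], [[0, 0, 0], [-0.08, 0, 0], 0.02], [[0, 0, 0], [-0.16, 0, -0.08], 0.02], [[0, 0, 0], [-0.24, 0, -0.32], 0.02], [[0, 0, 0], [-0.32, 0, -0.48], 0.02], [[0, 0, 0], [-0.32, 0, -0.64], 0.02], [[0, 0, 0], [0, 0, 0], 0.02]]'
python3 drive.py '[[[0, 0, -0.0845], [0, 0, 0], 0.02], [[0, 0, -0.0845], [0, 0, 0], 0.02], [[0, 0, -0.0845], [0, 0, 0], 0.02], [[0, 0, -0.0845], [0, 0, 0], 0.02], [[0, 0, -0.0845], [0, 0, 0], 0.02], [[0, 0, -0.0845], [0, 0, 0], 0.02], [[0, 0, -0.084], [0, 0, 0], 0.02], [[0, 0, 0], [0, 0, 0], 0.02]]'
python3 - <<'E'
from h import *
for n in("top","scene"):
    im=camrig.snapshot(n); cv2.imwrite(f"pics/{n}3.png",im[:,:,::-1])
q=place((MAT[0],MAT[1],np.radians(148.4)),[(-9,0,0)])[0]
go((q[0],q[1],.15),(q[0],q[1],.02))
E
```

```text
clock: 15.42
eef_pos: [0.6152, -0.0687, 0.1555]
tool_rot: [2.393, 2.03, 0.008]
ft_force: [0.4, -0.2, -3.8]
grip_width: 0.0224
grip_force: 98.9
clock: 16.42
eef_pos: [0.6139, -0.0663, 0.151]
tool_rot: [-0.856, -3.021, -0.003]
ft_force: [0.5, 0.3, -3.7]
grip_width: 0.0221
grip_force: 98.6
t 16.52 pos [ 0.6141 -0.0664  0.1512] xyaw 148.22 zax [-4.0e-04  2.2e-03 -1.0e+00] F [-0.8 -0.2 -3.7] tau [-0.01 -0.11 -0.01] w 0.0224 gf 98.6
 d [-0.0721 -0.2957  0.0006]
 d [-0.0002 -0.0002  0.13  ]
```

Converted, -0.05 m is -0.8, -0.012 m is -0.192.

```bash
python3 drive.py '[[[0, 0, 0], [-0.192, -0.784, 0], 0.02], [[0, 0, 0], [-0.192, -0.784, 0], 0.02], [[0, 0, 0], [-0.192, -0.784, 0], 0.02], [[0, 0, 0], [-0.192, -0.784, 0], 0.02], [[0, 0, 0], [-0.192, -0.784, 0], 0.02], [[0, 0, 0], [-0.192, -0.8, 0], 0.02], [[0, 0, 0], [0, 0, 0], 0.02], [[0, 0, 0], [0, 0, 0], 0.02]]'
python3 - <<'E'
from h import *
q=place((MAT[0],MAT[1],np.radians(148.4)),[(-9,0,0)])[0]
go((q[0],q[1],.15),(q[0],q[1],.014))
for n in("top","scene"):
    im=camrig.snapshot(n); cv2.imwrite(f"pics/{n}4.png",im[:,:,::-1])
t=cv2.imread("pics/top3.png")[145:215,245:345];s=cv2.imread("pics/scene4.png")[150:300,150:390]
a=cv2.resize(t,(800,560),interpolation=2)
cv2.imwrite("pics/d2.png",a)
E
```

```text
clock: 17.52
eef_pos: [0.521, -0.3553, 0.1507]
tool_rot: [-0.858, -3.021, -0.004]
ft_force: [0.8, 0.7, -3.2]
grip_width: 0.0222
grip_force: 99.1
t 17.52 pos [ 0.521  -0.3553  0.1507] xyaw 148.29 zax [-1.0e-04  2.7e-03 -1.0e+00] F [ 0.8  0.7 -3.2] tau [-0.05 -0.03  0.03] w 0.0222 gf 99.1
 d [ 0.0009 -0.0011  0.0007]
 d [-0.0002 -0.0003  0.136 ]
```

View pics/d2.png

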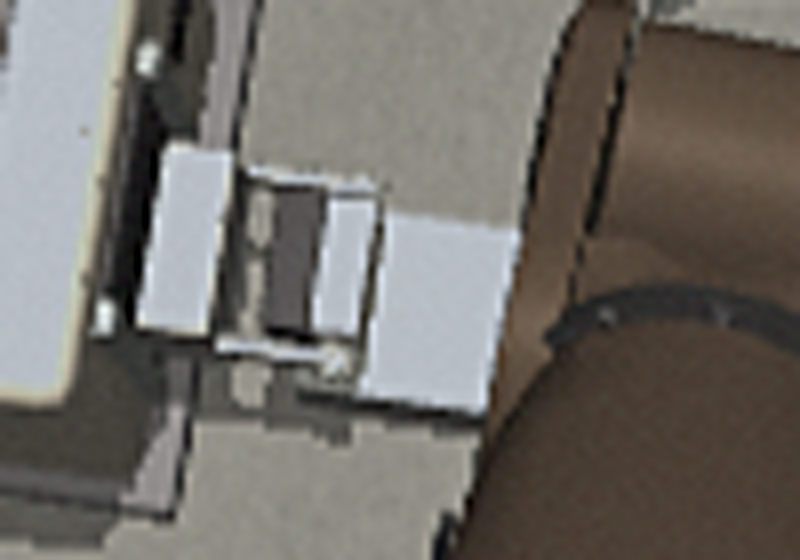

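The crop shows the block's top front edge from about (292, 169.5) to (289.5, 187), parallel to the stage end and seated true. Now I'll place the square.

Careful with the scale: shifts go in shares of 62.5 mm and turns go in shares of 2 rad. That gives: 0.05 m is 0.8, 0.025 m is 0.4.

```bash
python3 drive.py '[[[0, 0, 0], [0.016, -0.016, 0.8], 0.02], [[0, 0, 0], [0, 0, 0.8], 0.02], [[0, 0, 0], [0, 0, 0.4], 0.02], [[0, 0, 0], [0, 0, 0.16], 0.02], [[0, 0, 0], [0, 0, 0], 0.02], [[0, 0, 0], [0, 0, 0], 0.02]]'
python3 drive.py '[[[0, 0, 0], [0, 0, 0.032], 0.02], [[0, 0, 0], [0, 0, 0], 0.02], [[0, 0, 0], [0, 0, 0], 0.02]]'
python3 drive.py '[[[0, 0, 0], [0, 0, 0.016], 0.02], [[0, 0, 0], [0, 0, 0], 0.02], [[0, 0, 0], [0, 0, 0], 0.02]]'
python3 - <<'E'
from h import *
go()
E
```

```text
clock: 18.38
eef_pos: [0.5206, -0.3557, 0.0173]
tool_rot: [0.854, 3.022, 0.002]
ft_force: [0.1, -0.5, -3.7]
grip_width: 0.0217
grip_force: 99.0
clock: 18.75
eef_pos: [0.52, -0.3556, 0.0142]
tool_rot: [0.854, 3.023, 0.003]
ft_force: [-0.6, -0.6, -3.5]
grip_width: 0.0221
grip_force: 99.0
clock: 19.12
eef_pos: [0.52, -0.3555, 0.013]
tool_rot: [-0.854, -3.023, -0.003]
ft_force: [0.1, 0.1, -3.0]
grip_width: 0.0221
grip_force: 99.0
t 19.12 pos [ 0.52   -0.3555  0.013 ] xyaw 148.44 zax [ 3.0e-04  2.1e-03 -1.0e+00] F [ 0.1  0.1 -3. ] tau [-0.04 -0.06  0.05] w 0.0221 gf 99.0
```

Converted, 0.001 m is 0.016.

```bash
for i in 1 2; do python3 drive.py '[[[0, 0, 0], [0, 0, 0.016], 0.02], [[0, 0, 0], [0, 0, 0], 0.02], [[0, 0, 0], [0, 0, 0], 0.02]]'|grep -E "pos|ft"; done
```

```text
eef_pos: [0.5199, -0.3555, 0.012]
ft_force: [0.8, -0.5, -3.0]
eef_pos: [0.52, -0.3556, 0.0113]
ft_force: [-1.7, 1.8, 1.6]
```

Converted, -0.06 m is -0.96, -0.05 m is -0.8.

```bash
python3 drive.py '[[[0, 0, 0], [0, 0, 0], 0.03], [[0, 0, 0], [0, 0, 0], 0.05], [[0, 0, 0], [0, 0, 0], 0.06], [[0, 0, 0], [0, 0, 0], 0.06], [[0, 0, 0], [0, 0, 0], 0.06]]' 20
python3 drive.py '[[[0, 0, 0], [0, 0, -0.48], 0.06], [[0, 0, 0], [0, 0, -0.8], 0.06], [[0, 0, 0], [0, 0, -0.96], 0.06], [[0, 0, 0], [0, 0, -0.96], 0.06], [[0, 0, 0], [0, 0, -0.96], 0.06], [[0, 0, 0], [0, 0, -0.48], 0.06], [[0, 0, 0], [0, 0, 0], 0.06]]'
python3 - <<'E'
from h import *
h=place(TR,[(-198,220,210)])[0]; print("handle",h)
go((.45,0,.30),(h[0],h[1],.30),(h[0],h[1],.191))
E
```

```text
clock: 20.5
eef_pos: [0.52, -0.3555, 0.011]
tool_rot: [-0.854, -3.023, -0.003]
ft_force: [-0.5, 0.3, 0.2]
grip_width: 0.0604
grip_force: 0.0
clock: 21.38
eef_pos: [0.5202, -0.3564, 0.3035]
tool_rot: [0.853, 3.02, 0.0]
ft_force: [-0.1, -0.3, -0.2]
grip_width: 0.0596
grip_force: 0.0
handle [0.47615541 0.31610581 0.21      ]
t 21.38 pos [ 0.5202 -0.3564  0.3035] xyaw 148.44 zax [ 3.8e-03 -8.0e-04 -1.0e+00] F [-0.1 -0.3 -0.2] tau [-0.03 -0.03  0.03] w 0.0596 gf 0.0
 d [0.2464 0.2669 0.003 ]
 d [ 1.431e-01  2.831e-01 -2.000e-04]
 d [ 4.00e-04 -1.00e-04  1.09e-01]
```

Converted, 0.0445 m is 0.712, 0.041 m is 0.656, -0.13 rad is -0.065.

```bash
python3 drive.py '[[[0, 0, 0], [0.656, 0.712, 0], 0.06], [[0, 0, 0], [0.656, 0.712, 0], 0.06], [[0, 0, 0], [0.656, 0.712, 0], 0.06], [[0, 0, 0], [0.656, 0.712, 0], 0.06], [[0, 0, -0.065], [0.656, 0.712, 0], 0.06], [[0, 0, -0.065], [0, 0, 0], 0.06], [[0, 0, -0.065], [0, 0, 0], 0.06], [[0, 0, 0], [0, 0, 0], 0.06]]'
python3 - <<'E'
from h import *
for n in("top","scene"):
    im=camrig.snapshot(n); cv2.imwrite(f"pics/{n}5.png",im[:,:,::-1])
T=cv2.imread("pics/top5.png");S=cv2.imread("pics/scene5.png")
r=lambda a:cv2.resize(a,(400,300),interpolation=2)
o=np.vstack([np.hstack([r(T[185:245,375:455]),r(S[210:285,165:265])]),np.hstack([r(T[190:250,180:260]),r(T[140:215,240:340])])])
cv2.imwrite("pics/d3.png",o)
a,b,c,d=(40,-130,50),(-40,-130,50),(-40,-35,50),(40,-20,50)
im={"top":T[:,:,::-1].copy(),"scene":S[:,:,::-1].copy()}
refine([(n,*e) for n in("top","scene") for e in((a,b),(b,c),(a,d))],TR,im,2)
print("handle sides predicted",proj("top",place(TR,[(-210,210,210),(-210,230,210),(-140,210,210),(-140,230,210)])).round(1).tolist())
h=place(TR,[(-198,220,210)])[0]
go((h[0],h[1],.30),(h[0],h[1],.191))
E
```

```text
clock: 22.38
eef_pos: [0.4612, -0.059, 0.3005]
tool_rot: [-0.253, -3.13, -0.004]
ft_force: [-0.4, 1.2, 0.5]
grip_width: 0.0602
grip_force: 0.0
[ 0.6359  0.0668 -0.1597] deg -9.15 seg med [-0.23  0.17  0.15  0.17  0.12 -0.53] rms [0.45 0.66 0.23 0.25 0.27 0.58]
handle sides predicted [[208.9, 231.1], [202.4, 230.1], [213.0, 208.1], [206.5, 207.1]]
t 22.48 pos [ 0.4614 -0.0593  0.3009] xyaw 170.61 zax [-9.0e-04  2.4e-03 -1.0e+00] F [ 0.4 -0.1  0.2] tau [ 0.01 -0.02 -0.01] w 0.0601 gf 0.0
 d [0.0467 0.3728 0.0018]
 d [-1.00e-04 -2.00e-04  1.09e-01]
```

View pics/d3.png

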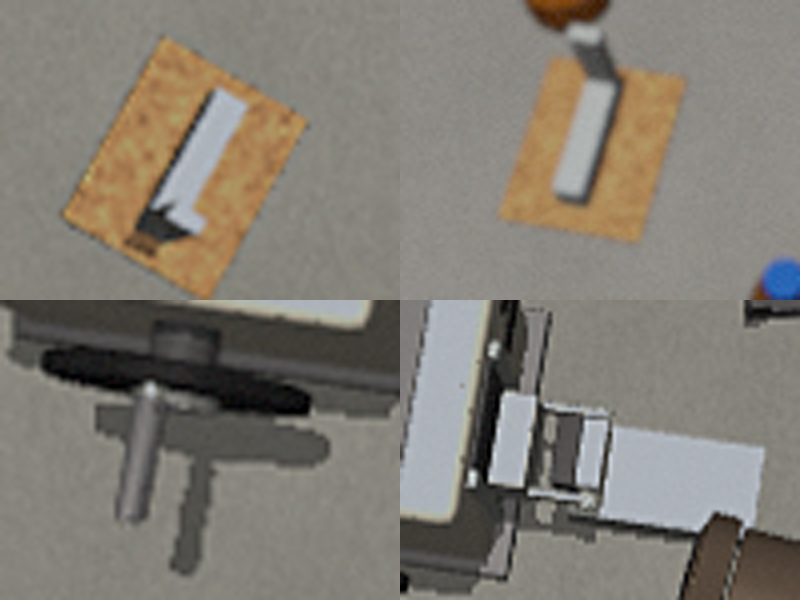

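The square stands upright in the middle of the mat. In the lower-left crop the handle tip is about 3 px further out than predicted, so I'll check the trimmer's yaw against the case edges.

```bash
python3 - <<'E'
from h import *
T,S="top","scene"
im={T:cv2.imread("pics/top0.png")[:,:,::-1].copy(),S:cv2.imread("pics/scene0.png")[:,:,::-1].copy()}
c=[(-90,90,255),(130,90,255),(130,370,255),(-90,370,255)]
q=lambda a,b,f=.12:tuple(np.array([np.array(a)*(1-f)+np.array(b)*f,np.array(b)*(1-f)+np.array(a)*f]))
E=[q(c[i],c[(i+1)%4]) for i in range(4)]
a=refine([(T,*e) for e in E],TR,im,6,8)
a=refine([(T,*e) for e in E],(a[0],a[1],-.14),im,6,8)
b=refine([(S,*e) for e in E],TR,im,6,8)
st=[((40,-130,50),(-40,-130,50)),((-40,-130,50),(-40,-35,50)),((40,-130,50),(40,-20,50))]
for s in st: print([proj(T,place((TR[0],TR[1],y),s)).round(1).tolist() for y in(-.1404,-.1623)])
for y in(TR,a): print(proj(T,place(y,c)).round(1).tolist())
hs=[((-205,210,210),(-150,210,210)),((-205,230,210),(-150,230,210))]
refine([(T,*e) for e in hs]+[(T,(-210,213,213),(-210,227,213))],TR,im,3.5)
E
```

```text
[ 0.6374  0.0632 -0.1423] deg -8.15 seg med [1.02 0.86 0.8  0.7 ] rms [0.99 0.94 0.83 0.87]
[ 0.6371  0.0632 -0.1443] deg -8.27 seg med [1.07 0.88 0.78 0.79] rms [1.06 0.97 0.78 0.86]
[ 0.6375  0.0615 -0.1632] deg -9.35 seg med [0.65 0.29 0.83 0.48] rms [0.65 0.43 0.9  0.58]
[[[330.8, 175.6], [327.9, 198.6]], [[330.9, 176.5], [327.5, 199.4]]]
[[[327.9, 198.6], [300.2, 195.0]], [[327.5, 199.4], [299.9, 195.2]]]
[[[330.8, 175.6], [298.9, 171.5]], [[330.9, 176.5], [299.2, 171.7]]]
[[252.9, 195.7], [265.4, 123.6], [174.5, 110.8], [159.8, 181.6]]
[[254.7, 195.9], [265.8, 123.7], [174.6, 112.4], [161.1, 183.5]]
[ 0.6356  0.0747 -0.1161] deg -6.65 seg med [-0.15  0.13 -0.  ] rms [0.59 0.65 0.28]
```

```bash
cat >j.py <<'E'
from h import *
import h
T,S="top","scene"
im={T:cv2.imread("pics/top0.png"),S:cv2.imread("pics/scene0.png")}
G={n:cv2.GaussianBlur(cv2.cvtColor(i,cv2.COLOR_BGR2GRAY).astype(np.float32),(0,0),.7) for n,i in im.items()}
C0={n:(C[n]["rvec"].copy(),C[n]["tvec"].copy()) for n in C}
c=[(-90,90,255),(130,90,255),(130,370,255),(-90,370,255)]; ctr=np.array([20,230,0])
st=[((40,-130,50),(-40,-130,50)),((-40,-130,50),(-40,-35,50)),((40,-130,50),(40,-20,50))]
segs=[(n,a,b,0) for n in(T,S) for a,b in st]+[(n,c[i],c[(i+1)%4],1) for n in(T,S) for i in range(4)]
def setp(v):
    for k,n in enumerate((T,S)):
        e=v[4+6*k:10+6*k]; C[n]["rvec"]=R.from_matrix(R.from_rotvec(e[:3]).as_matrix()@R.from_rotvec(C0[n][0]).as_matrix()).as_rotvec(); C[n]["tvec"]=R.from_rotvec(e[:3]).apply(C0[n][1])+e[3:]
def pts(L,ins,v):
    L=np.array(L,float)
    if ins: d=L-ctr; L[:,0]-=np.sign(np.round(d[:,0]/110,1))*0+d[:,0]/110*v[3]*1000; L[:,1]-=d[:,1]/140*v[3]*1000
    return place(v[:3],L)
v=np.r_[.636,.066,-.155,.001,np.zeros(12)]; w=4.
for it in range(8):
    setp(v);obs=[]
    for n,A,B,ins in segs:
        L=np.linspace(A,B,24)[3:-3];U=proj(n,pts(L,ins,v));d=U[-1]-U[0];d/=np.linalg.norm(d);nn=np.array([-d[1],d[0]]);t=np.arange(-w,w+.01,.1)
        for l,u in zip(L,U):
            g=cv2.remap(G[n],(u[0]+t*nn[0]).astype(np.float32)[None],(u[1]+t*nn[1]).astype(np.float32)[None],1)[0];D=np.gradient(g)**2;j=D.argmax();s=slice(max(0,j-8),j+9)
            obs.append((n,l,ins,nn,u+(D[s]*t[s]).sum()/D[s].sum()*nn))
    def f(x):
        setp(x);r=[(proj(n,pts([l],i,x))[0]-o)@nn/.3 for n,l,i,nn,o in obs]
        pr=np.concatenate([np.r_[x[4+6*k:7+6*k]/.0012,x[7+6*k:10+6*k]/.0015] for k in(0,1)])*4
        return np.r_[r,pr]
    v=least_squares(f,v,loss="soft_l1").x; w=max(1.5,w*.75)
r=np.abs(np.array(f(v)[:-12]).reshape(len(segs),-1)*.3).mean(1)
print(v[:4].round(4),np.degrees(v[2]).round(2),"cam",v[4:].round(4),r.round(2))
print("handle",place(v[:3],[(-198,220,210)]),proj(T,place(v[:3],[(-210,220,210),(-140,220,210)])).round(1).tolist())
E
time python3 j.py
```

```text
[ 0.6353  0.0662 -0.162   0.0015] -9.28 cam [ 0.     -0.0002 -0.0034 -0.0005  0.0001  0.01   -0.     -0.0001  0.0017
 -0.0004  0.0027  0.007 ] [0.18 0.11 0.25 0.35 0.57 0.24 0.33 0.32 0.16 0.1  0.29 0.37 0.3  0.33]
handle [[0.47536707 0.3152746  0.21      ]] [[206.6, 231.0], [210.7, 208.2]]
real	0m31.126s
user	0m31.431s
sys	0m0.250s
```

The joint fit gives yaw -9.28°, so the press angle was right. Next is the handle.

Converted, 0.053 m is 0.848, 0.007 m is 0.112.

```bash
python3 drive.py '[[[0, 0, 0], [0.112, 0.848, 0], 0.06], [[0, 0, 0], [0.112, 0.848, 0], 0.06], [[0, 0, 0], [0.112, 0.848, 0], 0.06], [[0, 0, 0], [0.112, 0.848, 0], 0.06], [[0, 0, 0], [0.112, 0.848, 0], 0.06], [[0, 0, 0], [0.112, 0.848, 0], 0.06], [[0, 0, 0], [0.08, 0.848, 0], 0.06], [[0, 0, 0], [0, 0, 0], 0.06]]'
python3 - <<'E'
from h import *
go((.4755,.3145,.30),(.4755,.3145,.191))
E
```

```text
clock: 23.48
eef_pos: [0.4744, 0.317, 0.3013]
tool_rot: [-0.251, -3.131, -0.003]
ft_force: [-0.2, -0.5, 0.1]
grip_width: 0.0602
grip_force: 0.0
t 23.48 pos [0.4744 0.317  0.3013] xyaw 170.82 zax [-7.0e-04  1.8e-03 -1.0e+00] F [-0.2 -0.5  0.1] tau [ 0.04 -0.03  0.03] w 0.0602 gf 0.0
 d [-0.0015 -0.0023  0.0013]
 d [-1.00e-04 -2.00e-04  1.09e-01]
```

Converted, 0.04 m is 0.64, 0.02 m is 0.32.

```bash
python3 drive.py '[[[0, 0, 0], [-0.024, -0.0368, 0.64], 0.06], [[0, 0, 0], [0, 0, 0.64], 0.06], [[0, 0, 0], [0, 0, 0.32], 0.06], [[0, 0, 0], [0, 0, 0.16], 0.06], [[0, 0, 0], [0, 0, 0], 0.06], [[0, 0, 0], [0, 0, 0], 0.06]]'
python3 drive.py '[[[0, 0, 0], [0, 0, 0], 0.04], [[0, 0, 0], [0, 0, 0], 0.03], [[0, 0, 0], [0, 0, 0], 0.015], [[0, 0, 0], [0, 0, 0], 0.015], [[0, 0, 0], [0, 0, 0], 0.015], [[0, 0, 0], [0, 0, 0], 0.015]]' 40
python3 - <<'E'
from h import *
go((.4755,.3145,.191))
im=camrig.snapshot("top");cv2.imwrite("pics/top6.png",im[:,:,::-1])
t=np.arange(1,25)*15
th=np.radians(t);y=-60*np.sin(th);z=60*np.cos(th);y=np.r_[0,y];z=np.r_[60,z]
print([(round(a/1000,4),round(-b/1000,4)) for a,b in zip(np.diff(y),np.diff(z))])
E
```

```text
clock: 24.22
eef_pos: [0.4762, 0.3122, 0.1933]
tool_rot: [0.253, 3.13, 0.004]
ft_force: [-0.7, 0.2, -0.2]
grip_width: 0.0599
grip_force: 0.0
clock: 24.98
eef_pos: [0.4759, 0.3123, 0.1926]
tool_rot: [0.252, 3.131, 0.004]
ft_force: [-1.3, 1.5, 4.6]
grip_width: 0.0188
grip_force: 39.1
t 24.98 pos [0.4759 0.3123 0.1926] xyaw 170.79 zax [ 8.0e-04  2.4e-03 -1.0e+00] F [-1.3  1.5  4.6] tau [0.11 0.13 0.02] w 0.0188 gf 39.1
 d [0.0007 0.0021 0.0016]
[(np.float64(-0.0155), np.float64(0.002)), (np.float64(-0.0145), np.float64(0.006)), (np.float64(-0.0124), np.float64(0.0095)), (np.float64(-0.0095), np.float64(0.0124)), (np.float64(-0.006), np.float64(0.0145)), (np.float64(-0.002), np.float64(0.0155)), (np.float64(0.002), np.float64(0.0155)), (np.float64(0.006), np.float64(0.0145)), (np.float64(0.0095), np.float64(0.0124)), (np.float64(0.0124), np.float64(0.0095)), (np.float64(0.0145), np.float64(0.006)), (np.float64(0.0155), np.float64(0.002)), (np.float64(0.0155), np.float64(-0.002)), (np.float64(0.0145), np.float64(-0.006)), (np.float64(0.0124), np.float64(-0.0095)), (np.float64(0.0095), np.float64(-0.0124)), (np.float64(0.006), np.float64(-0.0145)), (np.float64(0.002), np.float64(-0.0155)), (np.float64(-0.002), np.float64(-0.0155)), (np.float64(-0.006), np.float64(-0.0145)), (np.float64(-0.0095), np.float64(-0.0124)), (np.float64(-0.0124), np.float64(-0.0095)), (np.float64(-0.0145), np.float64(-0.006)), (np.float64(-0.0155), np.float64(-0.002))]
```

Converted, -0.0155 m is -0.248, -0.0145 m is -0.232.

```bash
python3 drive.py '[[[0, 0, 0], [0, -0.248, 0.032], 0.015], [[0, 0, 0], [0, -0.232, 0.096], 0.015], [[0, 0, 0], [0, -0.1984, 0.152], 0.015], [[0, 0, 0], [0, -0.152, 0.1984], 0.015]]'; python3 drive.py '[[[0, 0, 0], [0, -0.096, 0.232], 0.015], [[0, 0, 0], [0, -0.032, 0.248], 0.015]]'
python3 - <<'E'
from h import *
go()
E
```

```text
clock: 25.52
eef_pos: [0.4679, 0.2624, 0.1613]
tool_rot: [0.253, 3.13, 0.009]
ft_force: [3.8, 29.0, -14.0]
grip_width: 0.0187
grip_force: 41.0
clock: 25.78
eef_pos: [0.4669, 0.2556, 0.1321]
tool_rot: [0.253, 3.128, 0.011]
ft_force: [-0.8, 33.0, 1.8]
grip_width: 0.0186
grip_force: 42.7
t 25.77 pos [0.4669 0.2556 0.1321] xyaw 170.76 zax [ 0.0034  0.0069 -1.    ] F [-0.8 33.   1.8] tau [5.13 0.22 0.48] w 0.0186 gf 42.7
```

Converted, 0.0155 m is 0.248, 0.0026 m is 0.0416.

```bash
python3 drive.py '[[[0, 0, 0], [0, 0.0416, 0], 0.015], [[0, 0, 0], [0, 0.032, 0.248], 0.015], [[0, 0, 0], [0, 0.096, 0.232], 0.015], [[0, 0, 0], [0, 0.152, 0.1984], 0.015]]'; python3 drive.py '[[[0, 0, 0], [0, 0.1984, 0.152], 0.015], [[0, 0, 0], [0, 0.232, 0.096], 0.015], [[0, 0, 0], [0, 0.248, 0.032], 0.015], [[0, 0, 0], [0, 0, 0], 0.015]]'
python3 - <<'E'
from h import *
go((.4763,.3149,.0726))
E
```

```text
clock: 26.28
eef_pos: [0.4698, 0.274, 0.0897]
tool_rot: [0.253, 3.13, 0.006]
ft_force: [-3.2, 13.0, 14.9]
grip_width: 0.0184
grip_force: 43.0
clock: 26.78
eef_pos: [0.4764, 0.3157, 0.0726]
tool_rot: [0.251, 3.13, 0.004]
ft_force: [-0.5, 1.7, 10.0]
grip_width: 0.0184
grip_force: 42.5
t 26.77 pos [0.4764 0.3157 0.0726] xyaw 170.82 zax [ 0.0013  0.0026 -1.    ] F [-0.5  1.7 10. ] tau [0.35 0.25 0.02] w 0.0184 gf 42.5
 d [ 0.     -0.0008 -0.0001]
```

Right on the expected bottom point. Now the second half.

Converted, -0.0155 m is -0.248, -0.0145 m is -0.232.

```bash
python3 drive.py '[[[0, 0, 0], [0, 0.248, -0.032], 0.015], [[0, 0, 0], [0, 0.232, -0.096], 0.015], [[0, 0, 0], [0, 0.1984, -0.152], 0.015], [[0, 0, 0], [0, 0.152, -0.1984], 0.015], [[0, 0, 0], [0, 0.096, -0.232], 0.015], [[0, 0, 0], [0, 0.032, -0.248], 0.015]]'; python3 drive.py '[[[0, 0, 0], [0, -0.032, -0.248], 0.015], [[0, 0, 0], [0, -0.096, -0.232], 0.015], [[0, 0, 0], [0, -0.152, -0.1984], 0.015], [[0, 0, 0], [0, -0.1984, -0.152], 0.015], [[0, 0, 0], [0, -0.232, -0.096], 0.015], [[0, 0, 0], [0, -0.248, -0.032], 0.015], [[0, 0, 0], [0, 0, 0], 0.015], [[0, 0, 0], [0, 0, 0], 0.015]]'
python3 - <<'E'
from h import *
go((.4763,.3149,.1926))
im=camrig.snapshot("top");cv2.imwrite("pics/top7.png",im[:,:,::-1])
E
```

```text
clock: 27.52
eef_pos: [0.4859, 0.3753, 0.1337]
tool_rot: [0.251, 3.13, 0.006]
ft_force: [2.6, 1.6, -3.9]
grip_width: 0.0189
grip_force: 41.0
clock: 28.52
eef_pos: [0.4761, 0.3141, 0.1926]
tool_rot: [-0.253, -3.131, -0.002]
ft_force: [-2.2, -2.2, 8.5]
grip_width: 0.0184
grip_force: 42.1
t 28.52 pos [0.4761 0.3141 0.1926] xyaw 170.75 zax [-1.0e-04  1.3e-03 -1.0e+00] F [-2.2 -2.2  8.5] tau [-0.38  0.22 -0.08] w 0.0184 gf 42.1
 d [-0.      0.0008  0.    ]
```

Converted, 0.0009 m is 0.0144.

```bash
python3 drive.py '[[[0, 0, 0], [0, 0.0144, 0], 0.015], [[0, 0, 0], [0, 0, 0], 0.015], [[0, 0, 0], [0, 0, 0], 0.025], [[0, 0, 0], [0, 0, 0], 0.04], [[0, 0, 0], [0, 0, 0], 0.06], [[0, 0, 0], [0, 0, 0], 0.06], [[0, 0, 0], [0, 0, 0], 0.06], [[0, 0, 0], [0, 0, 0], 0.06]]'
python3 drive.py '[[[0, 0, 0], [0, 0, -0.32], 0.06], [[0, 0, 0], [0, 0, -0.64], 0.06], [[0, 0, 0], [0, 0, -0.8], 0.06], [[0, 0, 0], [0.48, -0.64, 0], 0.06], [[0, 0, 0], [0.48, -0.8, 0], 0.06], [[0, 0, 0], [0, -0.96, 0], 0.06], [[0, 0, 0], [0, -0.96, 0], 0.06], [[0, 0, 0], [0, -0.96, 0], 0.06]]'
python3 drive.py '[[[0, 0, 0], [0, -0.96, 0], 0.06], [[0, 0, 0], [0, -0.96, 0], 0.06], [[0, 0, 0], [0, 0, 0], 0.06]]'
python3 - <<'E'
from h import *
im=camrig.snapshot("top");cv2.imwrite("pics/top8.png",im[:,:,::-1]);s=camrig.snapshot("scene");cv2.imwrite("pics/scene8.png",s[:,:,::-1])
A=cv2.imread("pics/top0.png");B=cv2.imread("pics/top8.png")
def sh(a,b,n):
    t=a;W=[]
    f=lambda x:x[:,:,1].astype(np.float32)
    print(n,cv2.phaseCorrelate(f(a),f(b),cv2.createHanningWindow(a.shape[1::-1],cv2.CV_32F)))
sh(A[206:236,196:222],B[206:236,196:222],"handle");sh(A[160:195,262:300],B[160:195,262:300],"block")
r=lambda a:cv2.resize(a,(400,300),interpolation=2)
o=np.vstack([np.hstack([r(A[190:250,180:260]),r(B[190:250,180:260])]),np.hstack([r(B[140:215,240:340]),r(B)])])
cv2.imwrite("pics/d4.png",o)
E
```

```text
clock: 29.58
eef_pos: [0.4763, 0.3157, 0.1924]
tool_rot: [0.252, 3.131, 0.003]
ft_force: [-0.1, 0.8, -0.2]
grip_width: 0.0601
grip_force: 0.0
clock: 30.58
eef_pos: [0.3732, 0.057, 0.3021]
tool_rot: [0.251, 3.13, 0.003]
ft_force: [1.5, -0.5, 0.6]
grip_width: 0.0596
grip_force: 0.0
clock: 30.95
eef_pos: [0.354, -0.0633, 0.3017]
tool_rot: [0.264, 3.13, 0.002]
ft_force: [-0.8, 0.9, 0.2]
grip_width: 0.06
grip_force: 0.0
handle ((0.7602726293128388, -0.004350713372490489), 0.9889591264136044)
block ((0.006546077230435543, 0.00256075736979966), 0.9550996945963965)
```

View pics/d4.png

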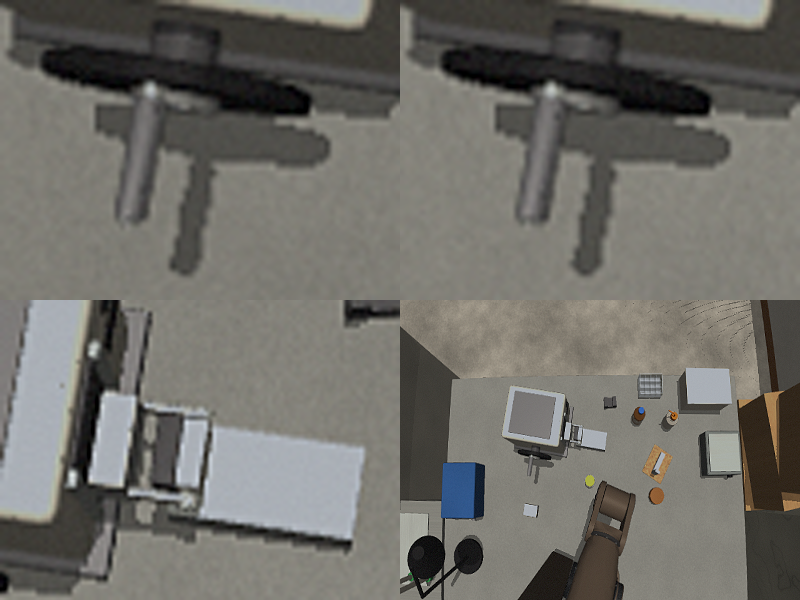

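```bash
python3 - <<'E'
from h import *
I=[cv2.imread(f"pics/top{k}.png").astype(np.float32).mean(2) for k in(0,3,5,8)]
def best(a,b,x0,x1,y0,y1):
    A=a[y0:y1,x0:x1];yy,xx=np.mgrid[y0:y1,x0:x1].astype(np.float32)
    r=least_squares(lambda s:(cv2.remap(b,xx+np.float32(s[0]),yy,cv2.INTER_CUBIC)-A).ravel(),[0.2],diff_step=.05);return r.x.round(2)
for k in(1,2,3): print("blocktop",best(I[0],I[k],285,297,173,186),"all",best(I[0],I[k],262,300,160,195))
print("handle tip",best(I[0],I[3],200,214,222,238),"mid",best(I[0],I[3],202,216,211,222),"shadow",best(I[0],I[3],212,222,225,243))
print([proj("top",place(TR,[(-200,220+d,210)])).round(2).tolist() for d in(0,-2,-4)])
go((.4763,.3149,.30))
E
```

```text
blocktop [0.2] all [0.17]
blocktop [0.2] all [0.17]
blocktop [0.2] all [0.17]
handle tip [0.22] mid [0.22] shadow [0.28]
[[[206.22, 227.28]], [[206.87, 227.38]], [[207.52, 227.48]]]
t 31.05 pos [ 0.3545 -0.0603  0.3016] xyaw 170.65 zax [ 5.0e-04  2.2e-03 -1.0e+00] F [-0.5 -0.1  0.3] tau [-0.01  0.04  0.  ] w 0.0599 gf 0.0
 d [-0.0592  0.39    0.0025]
```

```bash
python3 - <<'E'
from h import *
def best(a,b,x0,x1,y0,y1):
    A=a[y0:y1,x0:x1];yy,xx=np.mgrid[y0:y1,x0:x1].astype(np.float32);S=np.arange(-3,3.01,.0625)
    return S[np.argmin([((cv2.remap(b,xx+np.float32(s),yy,cv2.INTER_CUBIC)-A)**2).sum() for s in S])]
for c,bx in(("top",(285,297,173,186)),("scene",(340,362,206,235))):
  I=[cv2.imread(f"pics/{c}{k}.png").astype(np.float32).mean(2) for k in(0,3,5,8)]
  for k in(1,2,3): print(c,"block",best(I[0],I[k],*bx), "absdiff",np.abs(I[0]-I[k])[bx[2]:bx[3],bx[0]:bx[1]].mean().round(1))
  if c=="top":print("handle tip",best(I[0],I[3],200,214,222,238),"mid",best(I[0],I[3],202,216,211,222),"shadow",best(I[0],I[3],212,222,225,243))
E
```

```text
top block 0.1875 absdiff 25.5
top block 0.125 absdiff 15.6
top block 0.1875 absdiff 13.0
handle tip 0.25 mid 0.25 shadow 0.3125
scene block -0.0625 absdiff 6.4
scene block -0.0625 absdiff 4.9
scene block -0.0625 absdiff 4.7
```

```bash
python3 - <<'E'
from h import *
r=lambda f,y,x:cv2.resize(cv2.imread(f"pics/{f}.png")[y:y+30,x:x+40],(400,300),interpolation=2)
cv2.imwrite("pics/d5.png",np.vstack([np.hstack([r("top0",163,265),r("top8",163,265)]),np.hstack([r("scene0",205,335),r("scene8",205,335)])]))
E
```

```text
(no output)
```

View pics/d5.png

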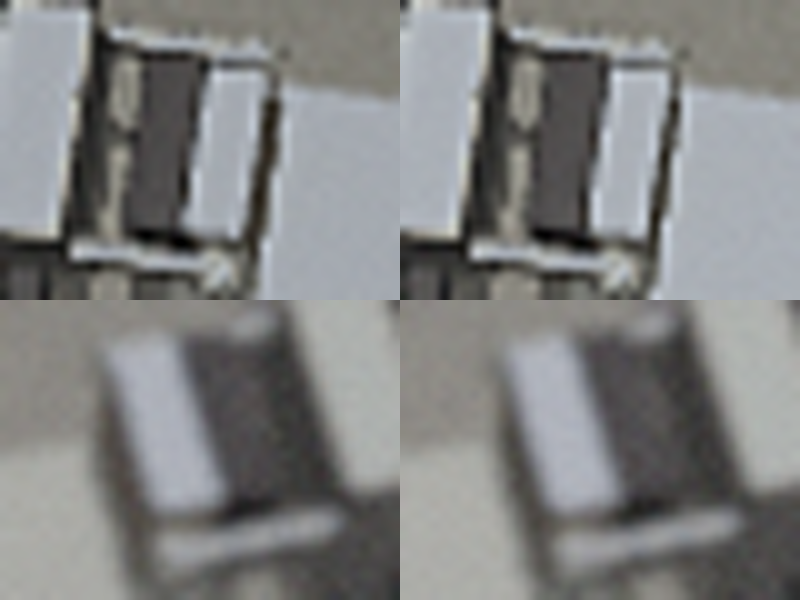

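The block leaned back before, with its dark face strip about 2 px wide. The strip is now about 0.8 px, as predicted for a true face. The handle is back within about 0.8 mm (0.013 rad) of its start.

```bash
python3 -c "
from rig import ctrl, camrig, sense
print(ctrl.close_job())"
```

```text
the job is handed in; nothing more can be done
None
```

The job is handed in at about 31 s, verdict not shown: block pressed true, square standing in the middle of the mat, and the wheel turned one revolution with the handle upright to within about 0.013 rad by camera.

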